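# Feel round the pressure cooker's sealing ring

## Robot

A 6-joint arm with a two-finger parallel gripper is mounted at the origin on the work surface. World frame = base frame: x ahead of the robot, y to its left, z up, the work surface at z = 0. Lengths are in m, angles in degrees, forces in N, time in s.
With the tool pointing down it reaches from about 0.35 to 0.875 m from the base axis. Payload 4.2 kg.
Tool frame: the origin (TCP) lies on the centre line of the jaws, within the pads' length; the fingertips stand 25 mm ahead of it and the grasp point (between the pads) lies 6 mm ahead of it; z points along the fingers, y is the line along which they close (so a half turn about z gives the same grasp; the last joint's range is limited). The gripper opens to 87 mm and grips with 3 to 60 N. Pads are 19 mm wide; open, the fingers measure 117 mm over their backs; the gripper's body (75 mm by 190 mm) begins 51 mm behind the grasp point.
Start: joints at [78.587, 22.042, 0.453, 0, -68.411, -14.817], TCP at [0.276, 0.561, 0.248] pointing down, gripper open.
Joint ranges: [-179.83, 179.83], [-69.29, 118.12], [-61.27, 80.66], [-181.25, 117.63], [-171.15, -9.14], [-177.46, 177.46]. Speed limits (degrees/s): [159.86, 159.86, 180, 180, 180, 180].

## Interface

Orientations are given as a 3x3 rotation matrix whose columns are the frame's x, y, z axes.
In Python, from station import r gives the robot as it stands.
- The arm moves only by the tool move_arm, never from a script. Its argument "series" is a list of rows, each an object with "grip": the opening, from 0 (shut) to 1 (fully open); "xyz": the shift along the tool's x, y, z in mm, a list of three; "angular": the turn, a rotation vector about the tool's x, y, z in rad, a list of three. A call has 1 to 10 rows; each row is the pose to reach, as a shift and turn from the pose commanded when the call began, along the tool's axes at that moment; what a row does not reach only later rows make up. A row lasts 1/10 s, in which the tool goes at most 50 mm and 8.59 degrees, less where a joint would pass 70% of its speed; a pose out of reach is approached as far as the arm can. A call with a gripper value outside its range is refused whole. The fingers move at their own pace and stop on an object; the grip force is fixed at half the most. Time passes only in rows, so rows that repeat a pose let the fingers close. It gives the time, the measured TCP pose, the force, the opening and the grip force at its end, in the units of the state.
- r.sense(): the state, without advancing time (a new reading comes with each control period).
- r.capture(name): name is "scene" or "top" or "wrist"; returns a dict with "img" (400x640x3 uint8, red, green, blue), "camera_matrix" (3x3 intrinsics, pixels), "k1" (the pictures are not rectified: a ray, as slopes to the right and down, at radius r is drawn at 1 + k1 r^2 times it, then the intrinsics apply), "rvec" (rotation vector, rad) and "tvec" (3), from world to camera coordinates, as OpenCV has them; the wrist camera has in their place "hand_eye" (4x4, takes a point from camera to tool coordinates, whose origin is the TCP and whose axes are the flange's). Camera axes: x right, y down, z forward; pixel columns grow to the right and rows downward; lengths in m; the calibration is good to about 2 mm. A picture is of the moment at which its call begins: read the wrist's pose just before it. There is no depth.
- r.finish_job(): hands the job in; it is judged then, once.
The state is a dict: "time_s": time; "joints": joint angles; "joint_velocities": joint speeds; "effort": joint torques, N m; "tcp_pos": TCP position; "ee_rot": TCP orientation; "wrist_force": force on the tool from outside, world axes, zero at the start; "moment": the same for the moment, N m; "gripper_width": opening from 0.0 (shut) to 1.0 (fully open); "gripper_force": force on a finger pad.
Only numpy, scipy, OpenCV 4.12 (cv2) and the standard library are available. Lean on these libraries where they do the work, as an engineer would, in place of code of your own. Each camera call takes 0.05 s, during which the arm holds its last target. There are 200 camera calls.

## Task

Check the sealing ring of the upturned pressure cooker lid by touch: with the gripper closed, put the fingertips lightly on the ring next to the lid's handle and run them once right round the ring, clockwise as seen from above, until they are back at the handle, then lift them clear. Touch gently, so that the springy ring gives a little but is never pressed hard. Do not pick up or shift the lid, and leave the regulator weight standing in it, the saucepan, the jar and the spoon where they are.

Things in the scene. Friction and masses are not known exactly. Their poses are not given: they have to be found in the camera images.
- lid: Upturned loose pressure cooker lid, aluminium, 2 kg, 250 mm across, on a round wooden stand 35 mm high. Origin: centre of its underside, 35 mm above the work surface; x points along its one black side handle (ends 218 mm from the centre, 30 mm wide, top 58 mm above the surface). Rim 113 to 125 mm from the centre, top 24 mm above the origin; dish floor inside 5 mm above it.
- seal (a joint): Press-down of the dark sealing ring in m: 0 at rest, 0.010 at its stop. It moves straight down as one level piece, wherever touched, and springs back; starts to move at about 1 to 1.5 N, then 0.8 N per mm. Circle of radius 100 mm (middle line) about the lid's centre, 14 mm wide, flat top 36 mm above the lid's origin (71 mm above the surface), 12 mm above the rim.
- weight: Loose steel regulator weight, 28 mm across, 42 mm high, 90 g, standing upright on the lid's inside near the middle (its top 82 mm above the work surface). Origin: centre of its underside. To be left alone.
- pan: Small lidded steel saucepan, 118 mm across, 150 mm over its two side loops, 92 mm high with the lid's loop, standing beyond the lid. Origin: centre of its underside. To be left alone.
- jar: Glass jar with a steel cap, 56 mm across, 80 mm high, standing beyond the lid. Origin: centre of its underside. To be left alone.
- spoon: Spoon lying on the work surface to one side of the lid. Origin at its middle, on the underside. To be left alone.
- part0: The stretch of the sealing ring's top at the handle: 43 mm of the ring's length, 14 mm wide, seamless with the rest of the ring and moving with it. Origin: middle of its top face; x points out from the lid's centre, z up.
- part1: The stretch of the sealing ring's top 45 degrees clockwise (seen from above) from the handle: 43 mm of the ring's length, 14 mm wide, seamless with the rest of the ring and moving with it. Origin: middle of its top face; x points out from the lid's centre, z up.
- part2: The stretch of the sealing ring's top 90 degrees clockwise (seen from above) from the handle: 43 mm of the ring's length, 14 mm wide, seamless with the rest of the ring and moving with it. Origin: middle of its top face; x points out from the lid's centre, z up.
- part3: The stretch of the sealing ring's top 135 degrees clockwise (seen from above) from the handle: 43 mm of the ring's length, 14 mm wide, seamless with the rest of the ring and moving with it. Origin: middle of its top face; x points out from the lid's centre, z up.
- part4: The stretch of the sealing ring's top 180 degrees clockwise (seen from above) from the handle: 43 mm of the ring's length, 14 mm wide, seamless with the rest of the ring and moving with it. Origin: middle of its top face; x points out from the lid's centre, z up.
- part5: The stretch of the sealing ring's top 225 degrees clockwise (seen from above) from the handle: 43 mm of the ring's length, 14 mm wide, seamless with the rest of the ring and moving with it. Origin: middle of its top face; x points out from the lid's centre, z up.
- part6: The stretch of the sealing ring's top 270 degrees clockwise (seen from above) from the handle: 43 mm of the ring's length, 14 mm wide, seamless with the rest of the ring and moving with it. Origin: middle of its top face; x points out from the lid's centre, z up.
- part7: The stretch of the sealing ring's top 315 degrees clockwise (seen from above) from the handle: 43 mm of the ring's length, 14 mm wide, seamless with the rest of the ring and moving with it. Origin: middle of its top face; x points out from the lid's centre, z up.

How it is judged (in metres and radians):
On the way, in this order (a step that is already met when the one before it is completed fails the run):
1. the fingertips touch the sealing ring at the handle (contact force between the fingers and part0 above 0.3 N), for 0.1 s.
2. the fingertips touch the sealing ring 45 degrees on, clockwise (contact force between the fingers and part1 above 0.3 N), for 0.1 s.
3. the fingertips touch the sealing ring 90 degrees on, clockwise (contact force between the fingers and part2 above 0.3 N), for 0.1 s.
4. the fingertips touch the sealing ring 135 degrees on, clockwise (contact force between the fingers and part3 above 0.3 N), for 0.1 s.
5. the fingertips touch the sealing ring 180 degrees on, clockwise (contact force between the fingers and part4 above 0.3 N), for 0.1 s.
6. the fingertips touch the sealing ring 225 degrees on, clockwise (contact force between the fingers and part5 above 0.3 N), for 0.1 s.
7. the fingertips touch the sealing ring 270 degrees on, clockwise (contact force between the fingers and part6 above 0.3 N), for 0.1 s.
8. the fingertips touch the sealing ring 315 degrees on, clockwise (contact force between the fingers and part7 above 0.3 N), for 0.1 s.
9. the fingertips touch the sealing ring back at the handle (contact force between the fingers and part0 above 0.3 N), for 0.1 s.
At the end, for the whole second after the job is handed in: All stages met; the ring is up again (pressed under 1 mm), the lid lies level and still on its stand within 20 mm of its start, the weight stands within 20 mm and saucepan, jar and spoon are within 15 mm of theirs (value of joint seal below 0.001 m and distance of each of lid, weight from where it was at the start of the episode below 0.02 m and height (world z) of lid below 0.04 m and angle between lid's own z axis and vertical below 0.05 rad and linear speed of lid below 0.01 m/s and distance of each of pan, jar, spoon from where it was at the start of the episode below 0.015 m and angle between each of weight, pan, jar's own z axis and vertical below 0.1 rad); the robot touches nothing.
It fails at once if the sealing ring is pressed hard (more than 7.5 mm down) (value of joint seal above 0.0075 m).
It fails at once if the lid is lifted (more than 10 mm), or shifted more than 20 mm (height (world z) of lid above 0.045 m or distance of lid from where it was at the start of the episode above 0.02 m).
It fails at once if the regulator weight, saucepan, jar or spoon is disturbed (the weight moved more than 20 mm, the others 15 mm) (distance of weight from where it was at the start of the episode above 0.02 m or distance of any of pan, jar, spoon from where it was at the start of the episode above 0.015 m).
It also fails if it takes over 64 s, if anything falls off the work surface, if the arm or the gripper's body presses on something with over 40 N, if the wrist force passes 120 N, or if a joint passes its speed limit or range.

## Working session

There is one attempt and no reset: what is moved stays moved. The work goes in short steps, Python scripts to look and compute and a tool call to move; the robot and the scene stay as the last step left them, time stands still between calls to the robot, and variables do not carry over. Pictures are saved under pics/ and viewed, at most 10 in all, crops included, and the job is handed in when it is done.

Besides the shell and the picture viewer there is one more tool, called as name([rows], argument=value, ...), one row to a line, values as JSON. move_arm: Moves the arm, as the interface text tells. Its arguments: {"type":"object","properties":{"series":{"type":"array"}},"required":["series"]}

```bash
mkdir -p pics
cat > h.py <<'E'
import numpy as np, cv2
from station import r
def shot(n,f):
    s=r.sense(); c=r.capture(n)
    cv2.imwrite('pics/'+f+'.png',c['img'][:,:,::-1]); 
    if n=='wrist':
        T=np.eye(4);T[:3,:3]=np.array(s['ee_rot']);T[:3,3]=s['tcp_pos']; W=T@np.array(c['hand_eye']); R,o=W[:3,:3],W[:3,3]
    else:
        Rc=cv2.Rodrigues(np.array(c['rvec'],float))[0]; R=Rc.T; o=-R@np.array(c['tvec']).ravel()
    np.savez('pics/'+f+'.npz',img=c['img'],K=c['camera_matrix'],k1=c['k1'],R=R,o=o)
def ray(f,uv,z):
    d=np.load('pics/'+f+'.npz'); uv=np.array(uv,float).reshape(-1,1,2)
    p=cv2.undistortPoints(uv,d['K'],np.array([float(d['k1']),0,0,0]))[:,0]
    v=np.c_[p,np.ones(len(p))]@d['R'].T
    return d['o']+v*((z-d['o'][2])/v[:,2])[:,None]
E
python3 - <<'E'
from h import *
shot('top','top1'); shot('scene','sc1')
s=r.sense(); print(s)
E
```

```text
{'time_s': 0.1, 'joints': array([ 7.85854202e+01,  2.20862026e+01,  3.87187104e-01, -2.49380039e-02,
       -6.84108140e+01, -1.48177114e+01]), 'joint_velocities': array([-0.03365278, -0.16588976,  0.1635623 ,  0.13375536,  0.02633752,
        0.16342656]), 'effort': array([ 8.20010591e-04, -3.91690028e+01,  1.87935930e+01,  4.23185930e+00,
        1.34727691e-02, -7.43927876e-05]), 'tcp_pos': array([0.27601356, 0.56020401, 0.24656866]), 'ee_rot': array([[ 8.96938468e-01, -4.42154705e-01, -7.76068763e-04],
       [-4.42155375e-01, -8.96936669e-01, -1.79884229e-03],
       [ 9.92820529e-05,  1.95659383e-03, -9.99998081e-01]]), 'wrist_force': array([-0.4342652 ,  0.59884365, -0.20026773]), 'moment': array([-0.03373602,  0.01355421,  0.02824697]), 'gripper_force': 0.0, 'gripper_width': 0.9957060354622177}
```

View pics/top1.png

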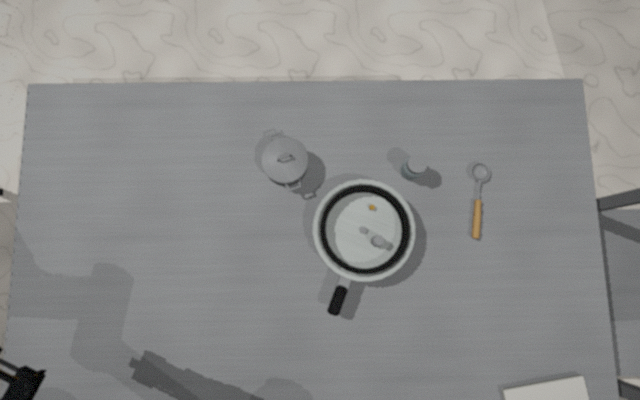

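View pics/sc1.png

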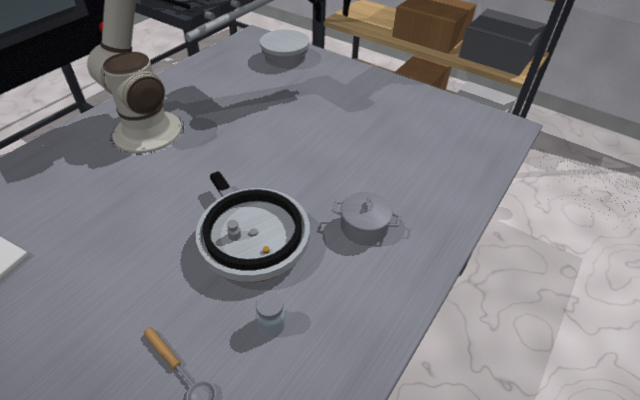

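The top view shows the lid at about (365,230) with the dark ring. The black handle is at (338,300), the pan at (285,160), the jar at (412,168), the spoon at (478,205), and the weight at about (378,241). In the scene view the ring is centred at about (252,228).

```bash
cat >> h.py <<'E'
def circ(P):
    A=np.c_[2*P[:,:2],np.ones(len(P))]; s=np.linalg.lstsq(A,(P[:,:2]**2).sum(1),rcond=None)[0]
    return s[:2],np.sqrt(s[2]+s[:2]@s[:2])
def ring(f,box,thr=60):
    im=np.load('pics/'+f+'.npz')['img'].max(2); m=np.zeros_like(im); x0,y0,x1,y1=box
    m[y0:y1,x0:x1]=(im[y0:y1,x0:x1]<thr)
    n,l,st,ce=cv2.connectedComponentsWithStats(m)
    i=1+np.argmax(st[1:,4]); c,_=cv2.findContours((l==i).astype(np.uint8),cv2.RETR_CCOMP,cv2.CHAIN_APPROX_NONE)
    c=sorted(c,key=len)[-2:]
    for k in c:
        print(f,len(k),*circ(ray(f,k[:,0],.071)))
    return n,st,ce
E
python3 - <<'E'
from h import *
for f,b in(('top1',(300,170,430,295)),('sc1',(190,180,320,290))):
    ring(f,b)
_,st,ce=ring('top1',(320,284,360,325)) if 0 else (0,0,0)
im=np.load('pics/top1.npz')['img'].max(2); ys,xs=np.where(im[284:320,322:355]<50); print('handle',ray('top1',[[xs.mean()+322,ys.mean()+284]],.055),len(xs))
for n,uv,z in (('weight',[378,240],.075),('pan',[285,158],.07),('jar',[409,172],.0),('spoonh',[477,240],.01)): print(n,ray('top1',[uv],z))
print(ray('sc1',[[232,222]],.082))
E
```

```text
top1 222 [ 0.53718476 -0.12949814] 0.09395244631948259
top1 250 [ 0.53917442 -0.13227001] 0.10503964361361233
sc1 205 [ 0.54868908 -0.14059728] 0.08602960737437726
sc1 258 [ 0.54514987 -0.13734344] 0.10952049469556012
handle [[ 0.37154805 -0.06397147  0.055     ]] 301
weight [[ 0.51119719 -0.16306852  0.075     ]]
pan [[0.71546058 0.05670102 0.07      ]]
jar [[ 0.69269289 -0.26381741  0.        ]]
spoonh [[ 0.51174078 -0.42566907  0.01      ]]
[[ 0.50894038 -0.16027827  0.082     ]]
```

move_arm([
  {"grip":0,"xyz":[44,51,0],"angular":[0,0,-0.046]},
  {"grip":0,"xyz":[88,102,0],"angular":[0,0,-0.092]},
  {"grip":0,"xyz":[120,139,0],"angular":[0,0,-0.138]},
  {"grip":0,"xyz":[152,175,0],"angular":[0,0,-0.183]},
  {"grip":0,"xyz":[184,212,0],"angular":[0,0,-0.229]},
  {"grip":0,"xyz":[216,248,0],"angular":[0,0,-0.275]},
  {"grip":0,"xyz":[248,286,0],"angular":[0,0,-0.321]},
  {"grip":0,"xyz":[280,323,0],"angular":[0,0,-0.367]},
  {"grip":0,"xyz":[312,360,0],"angular":[0,0,-0.412]},
  {"grip":0,"xyz":[344,397,0],"angular":[0,0,-0.458]},
])

```text
time_s: 1.1
tcp_pos: [0.4027, 0.075, 0.2476]
ee_rot: [[1.0, 0.003, 0.0], [0.003, -1.0, 0.0], [0.0, -0.0, -1.0]]
wrist_force: [1.4, 0.1, -0.6]
gripper_width: 0.175
gripper_force: 0.0
```

move_arm([
  {"grip":0,"xyz":[10,37,0],"angular":[0,0,0]},
  {"grip":0,"xyz":[20,74,0],"angular":[0,0,0]},
  {"grip":0,"xyz":[30,110,0],"angular":[0,0,0]},
  {"grip":0,"xyz":[38,146,0],"angular":[0,0,0]},
  {"grip":0,"xyz":[38,146,0],"angular":[0,0,0]},
  {"grip":0,"xyz":[38,146,0],"angular":[0,0,0]},
  {"grip":0,"xyz":[38,146,0],"angular":[0,0,0]},
])

```text
time_s: 1.8
tcp_pos: [0.4406, -0.0686, 0.2473]
ee_rot: [[1.0, 0.001, -0.001], [0.001, -1.0, 0.0], [-0.001, -0.0, -1.0]]
wrist_force: [-0.6, 0.5, 0.7]
gripper_width: 0.003
gripper_force: 0.0
```

Run:
```python
from h import *
shot('wrist','w1'); s=r.sense(); print(s['tcp_pos'],s['ee_rot'],s['wrist_force'],s['gripper_width'])
d=np.load('pics/w1.npz'); print(d['o'],d['R'])
```

```text
[ 0.44071884 -0.06830577  0.24745754] [[ 9.99998872e-01  1.48577403e-03 -2.21700686e-04]
 [ 1.48580633e-03 -9.99998886e-01  1.45632649e-04]
 [-2.21484062e-04 -1.45961889e-04 -9.99999965e-01]] [ 0.37280513  0.64812899 -0.05370981] 0.0038433422877748626
[ 0.51574625 -0.06827534  0.38487629] [[-2.81849724e-04 -9.60968398e-01 -2.76658018e-01]
 [-9.99999960e-01  2.71010310e-04  7.74145966e-05]
 [ 5.84194376e-07  2.76658028e-01 -9.60968436e-01]]
```

View pics/w1.png

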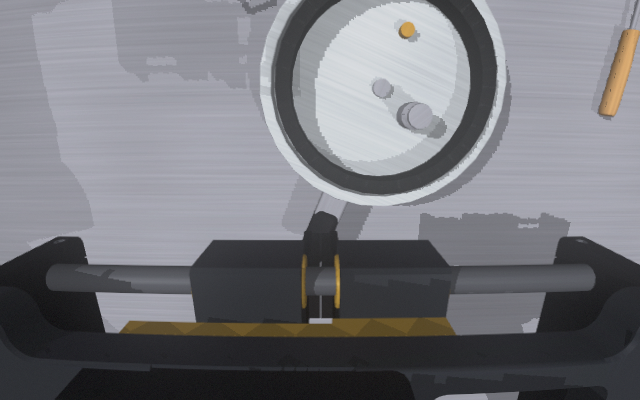

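The wrist view shows the ring centred at about (385,75), with its top cut off by the frame. The weight is at (415,117), and the handle (320,215) is just beyond the closed fingers.

Run:
```python
from h import *
im=np.load('pics/w1.npz')['img'].max(2)
m=(im<75).astype(np.uint8); m[200:]=0
n,l,st,ce=cv2.connectedComponentsWithStats(m); i=1+np.argmax(st[1:,4]); print(st[i])
ys,xs=np.where(l==i)
P=ray('w1',np.c_[xs,ys],.071)
c=np.array([.54,-.133])
for _ in range(3):
    d=P[:,:2]-c; a=np.degrees(np.arctan2(d[:,1],d[:,0])); rr=np.hypot(*d.T); O=[];I=[]
    for t in range(-180,180,4):
        k=(a>=t)&(a<t+4)&(rr>.085)&(rr<.115)
        j=np.where(k)[0]
        if len(j)<10: continue
        if ys[j].min()<2: continue
        O.append(P[j[rr[j].argmax()]]); I.append(P[j[rr[j].argmin()]])
    co,ro=circ(np.array(O)); ci,ri=circ(np.array(I)); c=(co+ci)/2; print(co,ro,ci,ri,len(O))
print(ray('w1',[[415,113]],.082))
```

```text
[ 276    0  221  194 8854]
[ 0.53971175 -0.13264069] 0.10615475718472676 [ 0.53869356 -0.12891534] 0.08857253799980412 66
[ 0.53971392 -0.13262614] 0.10616530122484615 [ 0.53786075 -0.12794774] 0.08768160690316851 66
[ 0.53971426 -0.13262459] 0.10616291244575861 [ 0.53763292 -0.12773712] 0.08746894482753784 66
[[ 0.51374947 -0.15802858  0.082     ]]
```

move_arm([
  {"grip":0,"xyz":[6,26,0],"angular":[0,0,0]},
  {"grip":0,"xyz":[6,26,40],"angular":[0,0,0]},
  {"grip":0,"xyz":[6,26,80],"angular":[0,0,0]},
  {"grip":0,"xyz":[6,26,115],"angular":[0,0,0]},
  {"grip":0,"xyz":[6,26,135],"angular":[0,0,0]},
  {"grip":0,"xyz":[6,26,142],"angular":[0,0,0]},
  {"grip":0,"xyz":[6,26,142],"angular":[0,0,0]},
  {"grip":0,"xyz":[6,26,142],"angular":[0,0,0]},
  {"grip":0,"xyz":[6,26,142],"angular":[0,0,0]},
  {"grip":0,"xyz":[6,26,142],"angular":[0,0,0]},
])

```text
time_s: 2.85
tcp_pos: [0.4477, -0.0948, 0.1066]
ee_rot: [[1.0, 0.0, 0.003], [0.0, -1.0, 0.0], [0.003, -0.0, -1.0]]
wrist_force: [-0.4, -0.0, 0.2]
gripper_width: 0.003
gripper_force: 0.0
```

Run:
```python
from h import *
s=r.sense(); print(s['tcp_pos'],s['wrist_force'])
t=np.radians(158-6*np.arange(61)); p=np.c_[100*np.cos(t),-100*np.sin(t)]
for k in range(6):
    q=p[10*k+1:10*k+11]-p[10*k]; print(k,np.round(p[10*k]),np.round(q).astype(int).tolist())
shot('scene','sc2'); d=cv2.imread('pics/sc2.png'); cv2.imwrite('pics/sc2c.png',cv2.resize(d[120:300,150:350],None,fx=3,fy=3))
```

```text
[ 0.44767048 -0.09484832  0.10664691] [-0.37418345 -0.04985922  0.23636255]
0 [-93. -37.] [[4, -9], [10, -18], [16, -27], [23, -34], [31, -41], [40, -47], [49, -52], [59, -57], [69, -60], [79, -62]]
1 [-14. -99.] [[10, -1], [21, -1], [31, 1], [41, 3], [51, 6], [61, 11], [70, 16], [78, 22], [86, 30], [93, 37]]
2 [ 79. -62.] [[6, 9], [11, 18], [15, 27], [18, 37], [20, 48], [21, 58], [21, 69], [20, 79], [17, 89], [14, 99]]
3 [93. 37.] [[-4, 9], [-10, 18], [-16, 27], [-23, 34], [-31, 41], [-40, 47], [-49, 52], [-59, 57], [-69, 60], [-79, 62]]
4 [14. 99.] [[-10, 1], [-21, 1], [-31, -1], [-41, -3], [-51, -6], [-61, -11], [-70, -16], [-78, -22], [-86, -30], [-93, -37]]
5 [-79.  62.] [[-6, -9], [-11, -18], [-15, -27], [-18, -37], [-20, -48], [-21, -58], [-21, -69], [-20, -79], [-17, -89], [-14, -99]]
```

View pics/sc2c.png

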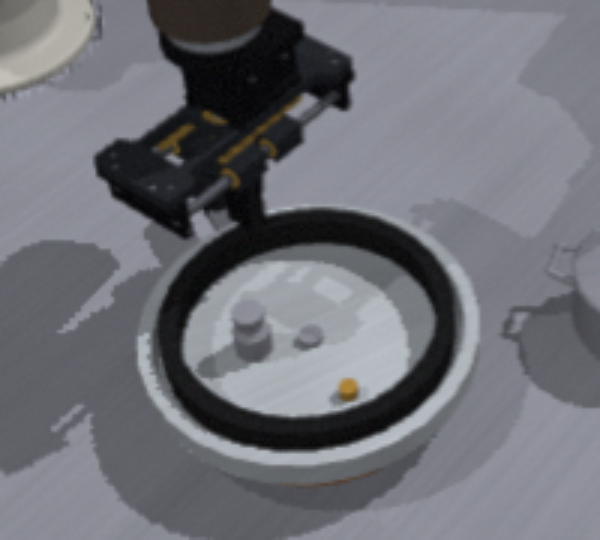

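The close crop shows the closed fingertips standing just above the ring beside the handle, at (245,222) in the crop.

move_arm([
  {"grip":0,"xyz":[-1,0,5],"angular":[0,0,0]},
  {"grip":0,"xyz":[-1,0,9],"angular":[0,0,0]},
  {"grip":0,"xyz":[-1,0,11],"angular":[0,0,0]},
  {"grip":0,"xyz":[-1,0,12],"angular":[0,0,0]},
  {"grip":0,"xyz":[-1,0,13],"angular":[0,0,0]},
  {"grip":0,"xyz":[-1,0,13],"angular":[0,0,0]},
  {"grip":0,"xyz":[-1,0,13],"angular":[0,0,0]},
  {"grip":0,"xyz":[-1,0,13],"angular":[0,0,0]},
])

```text
time_s: 3.7
tcp_pos: [0.4458, -0.0951, 0.0926]
ee_rot: [[1.0, 0.0, -0.0], [0.0, -1.0, -0.0], [-0.0, 0.0, -1.0]]
wrist_force: [-1.0, 0.8, 3.6]
gripper_width: 0.007
gripper_force: 2.0
```

move_arm([
  {"grip":0,"xyz":[4,-9,0],"angular":[0,0,0]},
  {"grip":0,"xyz":[10,-18,0],"angular":[0,0,0]},
  {"grip":0,"xyz":[16,-27,0],"angular":[0,0,0]},
  {"grip":0,"xyz":[23,-34,0],"angular":[0,0,0]},
  {"grip":0,"xyz":[31,-41,0],"angular":[0,0,0]},
  {"grip":0,"xyz":[40,-47,0],"angular":[0,0,0]},
  {"grip":0,"xyz":[49,-52,0],"angular":[0,0,0]},
  {"grip":0,"xyz":[59,-57,0],"angular":[0,0,0]},
  {"grip":0,"xyz":[69,-60,0],"angular":[0,0,0]},
  {"grip":0,"xyz":[79,-62,0],"angular":[0,0,0]},
])

```text
time_s: 4.7
tcp_pos: [0.5258, -0.0326, 0.0924]
ee_rot: [[1.0, 0.0, -0.0], [0.0, -1.0, 0.0], [-0.0, -0.0, -1.0]]
wrist_force: [-3.2, 0.5, 3.9]
gripper_width: 0.01
gripper_force: 2.0
```

move_arm([
  {"grip":0,"xyz":[10,-1,0],"angular":[0,0,0]},
  {"grip":0,"xyz":[21,-1,0],"angular":[0,0,0]},
  {"grip":0,"xyz":[31,1,0],"angular":[0,0,0]},
  {"grip":0,"xyz":[41,3,0],"angular":[0,0,0]},
  {"grip":0,"xyz":[51,6,0],"angular":[0,0,0]},
  {"grip":0,"xyz":[61,11,0],"angular":[0,0,0]},
  {"grip":0,"xyz":[70,16,0],"angular":[0,0,0]},
  {"grip":0,"xyz":[78,22,0],"angular":[0,0,0]},
  {"grip":0,"xyz":[86,30,0],"angular":[0,0,0]},
  {"grip":0,"xyz":[93,37,0],"angular":[0,0,0]},
])

```text
time_s: 5.7
tcp_pos: [0.6189, -0.0706, 0.0927]
ee_rot: [[1.0, 0.0, 0.001], [0.0, -1.0, 0.0], [0.001, -0.0, -1.0]]
wrist_force: [-1.9, 2.4, 4.1]
gripper_width: 0.003
gripper_force: 2.0
```

Run:
```python
from h import *
shot('top','top2'); s=r.sense(); print(s['tcp_pos'],s['wrist_force'])
d=cv2.imread('pics/top2.png'); e=cv2.imread('pics/top1.png'); cv2.imwrite('pics/t2c.png',cv2.resize(np.hstack([e[120:330,250:440],d[120:330,250:440]]),None,fx=2,fy=2))
```

```text
[ 0.61986859 -0.07155521  0.09271724] [-0.10239133 -0.49029549  3.31044236]
```

View pics/t2c.png

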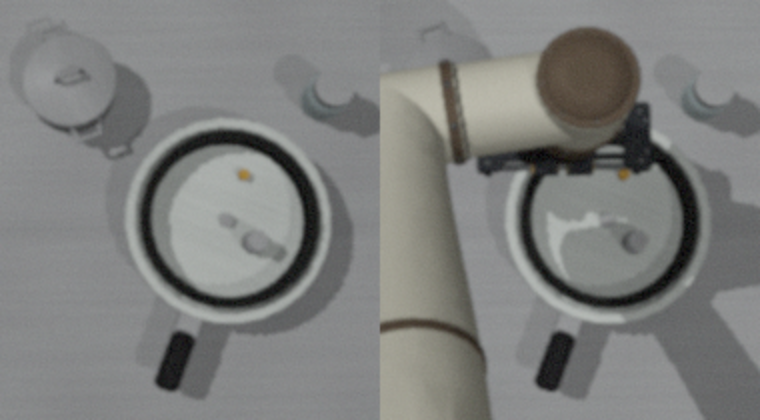

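The before/after pair shows that the lid and handle have not moved (handle at x≈175 in both halves), so I'm continuing round the ring.

move_arm([
  {"grip":0,"xyz":[6,9,0],"angular":[0,0,0]},
  {"grip":0,"xyz":[11,18,0],"angular":[0,0,0]},
  {"grip":0,"xyz":[15,27,0],"angular":[0,0,0]},
  {"grip":0,"xyz":[18,37,0],"angular":[0,0,0]},
  {"grip":0,"xyz":[20,48,0],"angular":[0,0,0]},
  {"grip":0,"xyz":[21,58,0],"angular":[0,0,0]},
  {"grip":0,"xyz":[21,69,0],"angular":[0,0,0]},
  {"grip":0,"xyz":[20,79,0],"angular":[0,0,0]},
  {"grip":0,"xyz":[17,89,0],"angular":[0,0,0]},
  {"grip":0,"xyz":[14,99,0],"angular":[0,0,0]},
])

```text
time_s: 6.75
tcp_pos: [0.632, -0.1699, 0.0928]
ee_rot: [[1.0, 0.0, 0.001], [0.0, -1.0, -0.0], [0.001, 0.0, -1.0]]
wrist_force: [1.3, 3.0, 3.7]
gripper_width: 0.002
gripper_force: 2.0
```

move_arm([
  {"grip":0,"xyz":[-4,9,0],"angular":[0,0,0]},
  {"grip":0,"xyz":[-10,18,0],"angular":[0,0,0]},
  {"grip":0,"xyz":[-16,27,0],"angular":[0,0,0]},
  {"grip":0,"xyz":[-23,34,0],"angular":[0,0,0]},
  {"grip":0,"xyz":[-31,41,0],"angular":[0,0,0]},
  {"grip":0,"xyz":[-40,47,0],"angular":[0,0,0]},
  {"grip":0,"xyz":[-49,52,0],"angular":[0,0,0]},
  {"grip":0,"xyz":[-59,57,0],"angular":[0,0,0]},
  {"grip":0,"xyz":[-69,60,0],"angular":[0,0,0]},
  {"grip":0,"xyz":[-79,62,0],"angular":[0,0,0]},
])

```text
time_s: 7.75
tcp_pos: [0.5523, -0.2314, 0.0927]
ee_rot: [[1.0, 0.0, 0.001], [0.0, -1.0, -0.0], [0.001, 0.0, -1.0]]
wrist_force: [3.1, 0.9, 4.8]
gripper_width: 0.005
gripper_force: 2.0
```

move_arm([
  {"grip":0,"xyz":[-10,1,0],"angular":[0,0,0]},
  {"grip":0,"xyz":[-21,1,0],"angular":[0,0,0]},
  {"grip":0,"xyz":[-31,-1,0],"angular":[0,0,0]},
  {"grip":0,"xyz":[-41,-3,0],"angular":[0,0,0]},
  {"grip":0,"xyz":[-51,-6,0],"angular":[0,0,0]},
  {"grip":0,"xyz":[-61,-11,0],"angular":[0,0,0]},
  {"grip":0,"xyz":[-70,-16,0],"angular":[0,0,0]},
  {"grip":0,"xyz":[-78,-22,0],"angular":[0,0,0]},
  {"grip":0,"xyz":[-86,-30,0],"angular":[0,0,0]},
  {"grip":0,"xyz":[-93,-37,0],"angular":[0,0,0]},
])

```text
time_s: 8.75
tcp_pos: [0.459, -0.1934, 0.0925]
ee_rot: [[1.0, 0.0, -0.001], [0.0, -1.0, -0.0], [-0.001, 0.0, -1.0]]
wrist_force: [1.1, -2.4, 4.0]
gripper_width: 0.004
gripper_force: 2.0
```

move_arm([
  {"grip":0,"xyz":[-6,-9,0],"angular":[0,0,0]},
  {"grip":0,"xyz":[-11,-18,0],"angular":[0,0,0]},
  {"grip":0,"xyz":[-15,-27,0],"angular":[0,0,0]},
  {"grip":0,"xyz":[-18,-37,0],"angular":[0,0,0]},
  {"grip":0,"xyz":[-20,-48,0],"angular":[0,0,0]},
  {"grip":0,"xyz":[-21,-58,0],"angular":[0,0,0]},
  {"grip":0,"xyz":[-21,-69,0],"angular":[0,0,0]},
  {"grip":0,"xyz":[-20,-79,0],"angular":[0,0,0]},
  {"grip":0,"xyz":[-17,-89,0],"angular":[0,0,0]},
  {"grip":0,"xyz":[-14,-99,0],"angular":[0,0,0]},
])

```text
time_s: 9.75
tcp_pos: [0.4456, -0.0942, 0.0923]
ee_rot: [[1.0, 0.0, -0.001], [0.0, -1.0, -0.0], [-0.001, 0.0, -1.0]]
wrist_force: [-0.2, -2.6, 2.7]
gripper_width: 0.005
gripper_force: 2.0
```

Back at the handle: I'll dwell briefly, then lift straight up.

move_arm([
  {"grip":0,"xyz":[0,0,0],"angular":[0,0,0]},
  {"grip":0,"xyz":[0,0,0],"angular":[0,0,0]},
  {"grip":0,"xyz":[0,0,0],"angular":[0,0,0]},
  {"grip":0,"xyz":[0,0,-5],"angular":[0,0,0]},
  {"grip":0,"xyz":[0,0,-15],"angular":[0,0,0]},
  {"grip":0,"xyz":[0,0,-40],"angular":[0,0,0]},
  {"grip":0,"xyz":[0,0,-70],"angular":[0,0,0]},
  {"grip":0,"xyz":[0,0,-100],"angular":[0,0,0]},
  {"grip":0,"xyz":[0,0,-100],"angular":[0,0,0]},
  {"grip":0,"xyz":[0,0,-100],"angular":[0,0,0]},
])

```text
time_s: 10.75
tcp_pos: [0.4456, -0.0953, 0.1932]
ee_rot: [[1.0, -0.001, 0.001], [-0.001, -1.0, 0.0], [0.001, -0.0, -1.0]]
wrist_force: [-0.9, 1.1, -0.5]
gripper_width: 0.003
gripper_force: 0.0
```

Run:
```python
from h import *
shot('scene','sc3'); print(r.sense()['wrist_force'],r.sense()['tcp_pos'])
a=cv2.imread('pics/sc1.png');b=cv2.imread('pics/sc3.png')
cv2.imwrite('pics/s3c.png',np.hstack([a[150:400,130:420],b[150:400,130:420]]))
```

```text
[ 0.61315517  0.34457277 -0.30360843] [ 0.44508534 -0.09530418  0.19230803]
```

View pics/s3c.png

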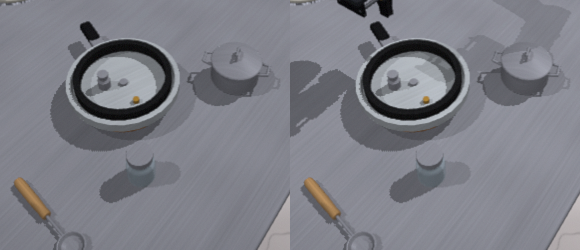

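The before/after pair matches: the lid, weight, pan, jar and spoon have not moved, and the arm is clear.

```bash
python3 -c "
from station import r
print(r.finish_job())"
```

```text
the job is handed in; nothing more can be done
None
```

I ran the closed fingertips once clockwise round the sealing ring from handle to handle at about 3–5 N, lifted them clear with nothing visibly moved, and handed the job in; it returned no verdict.

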